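# Set the core and hold the plaster mould shut on its dowels

## Robot

A 7-joint arm with a two-finger parallel gripper is mounted at the origin on the work surface. World frame = base frame: x ahead of the robot, y to its left, z up, the work surface at z = 0. Lengths are in m, angles in rad, forces in N, time in s.
With the tool pointing down it reaches from about 0.425 to 0.925 m from the base axis. Payload 6.8 kg.
Tool frame: the origin (TCP) lies at the very end of the fingers, on their centre line; the grasp point (between the pads) lies 19 mm behind it; z points along the fingers, y is the line along which they close (so a half turn about z gives the same grasp; the last joint's range is limited). The gripper opens to 85 mm and grips with 20 to 120 N. Pads are 22 mm wide; open, the fingers measure 114 mm over their backs; the gripper's body (76 mm by 85 mm) begins 54 mm behind the grasp point. The pads swing forward as they close: fully open they stand 13 mm farther back than shut.
Start: joints at [-1.26, 0.477, 0.022, 1.555, -0.011, 1.109, -0.083], TCP at [0.274, 0.617, 0.231] pointing down, gripper open.
Joint ranges: [-2.96, 2.96], [-0.34, 2.1], [-1.41, 1.46], [0.24, 2.44], [-1.37, 4.51], [0.17, 1.92], [-2.96, 2.96]. Speed limits (rad/s): [2.39, 2.39, 3.14, 3.14, 3.14, 3.14, 3.14].

## Interface

Orientations are given as a unit quaternion [w, x, y, z].
In Python, from station import bot, cams, ticket gives the robot as it stands (bot), with the cameras (cams) and the job (ticket).
- The arm moves only by the tool nudge_tcp, called after "Request:" by a JSON object that holds its "method" and its "body", one argument or row to a line. Schema: {"type":"object","properties":{"deltas":{"type":"array","items":{"type":"array","items":{"type":"number"},"minItems":5,"maxItems":5},"minItems":1,"maxItems":20},"squeeze":{"type":"number"},"only":{"type":"string"},"quiet":{"type":"boolean"},"lines":{"type":"string"}},"required":["deltas"],"additionalProperties":false}. deltas is a list of rows, 1 to 20 of them, each of 5 numbers: dx, dy, dz in a scale on which 1.0 is 0.8 m, then a turn about the tool's z in parts of the range, where 1.0 means 4 rad, then the opening from 0.0 (shut) to 1.0 (fully open); each row shifts and turns the commanded pose from where the row before left it, along the tool's axes as they then stand; what a row does not reach is not made up. A row lasts 1/10 s, in which the tool goes at most 0.05 m and 0.15 rad, less where a joint would pass 70% of its speed; a pose out of reach is approached as far as the arm can. The fingers move at their own pace and stop on an object; squeeze is the grip in N (left out, the last holds). Time passes only in rows, so rows that do not move let the fingers close. The tool returns the time, the measured TCP pose, the force, the opening and the grip force at its end. only (a regular expression) keeps the lines of the reply that match it, lines (a string "A,B") keeps lines A to B, and quiet returns only ok. Input that does not fit is refused with a message, and nothing moves.
- bot.get_obs(): the state, without advancing time (a new reading comes with each control period).
- cams.read_camera(name): name is "side" or "top" or "wrist"; returns the picture (420x560x3 uint8, blue, green, red); there is no depth.
- cams.camera_info(name): a dict with "vertical_fov" (degrees; the focal length in pixels is half the picture's height over the tangent of half this angle, whatever the lens; pixels are square), "cx", "cy" (the principal point, pixels), "view" (4x4, takes a point from world to camera coordinates); the wrist camera has in their place "hand_eye" (4x4, takes a point from camera to tool coordinates, whose origin is the TCP and whose axes are the flange's). Camera axes: x right, y up, looking along -z (the intrinsics and any distortion apply to the point x, -y, -z); pixel columns grow to the right and rows downward; lengths in m; the calibration is good to about 2 mm. A picture is of the moment at which its call begins: read the wrist's pose just before it. camera_info takes no time and is no camera call.
- ticket.hand_in(): hands the job in; it is judged then, once.
The state is a dict: "t": time; "q": joint angles; "joint_vel": joint speeds; "joint_torque": joint torques, N m; "eef_pos": TCP position; "tool_rot": TCP orientation; "contact_force": force on the tool from outside, world axes, zero at the start; "torque": the same for the moment, N m; "gripper_width": opening from 0.0 (shut) to 1.0 (fully open); "grasp_force": force on a finger pad.
Only numpy, scipy, OpenCV 4.12 (cv2) and the standard library are available. Lean on these libraries where they do the work, as an engineer would, in place of code of your own. Each camera call takes 0.05 s, during which the arm holds its last target. There are 200 camera calls.

## Task

Lay the wooden core in the open lower half of the plaster mould, its square ends down in their two seats and its long stem sticking out at the end with the cut corners. Then take the upper half off its battens, bring it down over the two brass dowels with its cut corners at that same end until the halves meet flush, and press it down firmly (about 10 N, a kilo's push), lower half still flat on its board; finish while you hold it shut like that, fingers still on the upper half and pressing. Do not shift the sherds, jar, tape and tools lying about.

Things in the scene. Friction and masses are not known exactly. Their poses are not given: they have to be found in the camera images.
- lower: Lower half of the plaster mould: off-white block 150 (x) x 64 (y) x 36 (z) mm, 0.4 kg, loose on the grey board, parting face up. Origin: centre of its underside, z up. Both corners of its +x end (the mouth) are cut off by 14 mm. Along its middle runs a baluster-shaped hollow with a core seat at each end; two brass dowels stand on it
- lower_face (a point): centre of the lower half's parting face, 36 mm above its underside; axes as lower. Core seats: square channels along x, 20 mm wide, 9 mm deep; the front one x +37 to +75 mm, open at the mouth, the rear one x -63 to -47 mm, its end closed. Between them the hollow, at most 35 mm wide
- dowel_front (a point): foot of the front dowel on the parting face, at x +49, y +21 mm from lower_face. Dowels are 9 mm thick and 17 mm tall, the upper 6 mm tapering to 3 mm
- dowel_rear (a point): foot of the rear dowel, same kind, at x -61, y -21 mm from lower_face
- upper: Upper half of the mould: off-white block of the same outline, 150 (x) x 64 (y) x 36 (z) mm, 0.29 to 0.45 kg, cut corners at its +x end, lying parting face down. Origin: centre of its underside, z up. It lies on two wooden battens 14 mm high that run across it, centred 50 mm either side of its middle (82 mm free between them). Its straight sides, 64 mm apart, take the fingers
- upper_face (a point): centre of the upper half's underside (upper's origin), on lower_face when the mould is shut. In the underside: dowel holes 11 mm wide, 20 mm deep at the dowels' (x, y), core seats 10.5 mm deep and the hollow. Through the top: 14 mm pouring hole at x +13 mm, 6 mm vent at x -29 mm
- core: Brown hardwood core lying on the table, 181 mm long, 60 g: a 15 mm round rod along x between two square ends 18 x 18 mm (edges bevelled 3 mm): a short one, x -61 to -48 mm, and a long one with the stem, x +38 to +120 mm. Origin: level with the square ends' underside, below the axis; z up
- core_mid (a point): point on the core's axis, 9 mm above core's origin; meets lower_face, x along x, when the core is in its seats (1 mm play to either side, 2 mm to the rear); 45 mm of stem then stand out of the mouth
- core_stem (a point): on the core's axis in the stem, 97 mm ahead of core_mid: middle of the part that stays outside the mould, 18 mm wide across y, a good place to grip
- sherd_a: bystander: blue and white tile sherd, about 100 x 70 x 12 mm, origin under its middle
- sherd_b: bystander: blue and white tile sherd, about 120 x 60 x 12 mm, origin under its middle
- sherd_c: bystander: small tile sherd, about 54 x 46 x 12 mm, origin under its middle
- tape_roll: bystander: roll of tape lying flat, 96 mm across, 24 mm high, origin under its middle
- consolidant_jar: bystander: glass jar with a steel lid, 72 mm across, 110 mm high, origin under its middle
- palette_knife: bystander: palette knife lying flat along its x, 215 mm long, 12 mm high, origin under its ferrule
- flat_brush: bystander: flat brush lying along its x, 185 mm long, 14 mm high, origin under its ferrule
- casting_board: flat grey casting board, 270 (x) x 170 (y) x 15 (z) mm, fixed; origin: centre of its underside; the lower half stands on it

How it is judged:
On the way, in this order (a step that is already met when the one before it is completed fails the run):
1. the core lies in both seats of the lower half, stem out of the mouth (x of core_mid in the frame of lower_face between -0.006 and 0.006 m and y of core_mid in the frame of lower_face between -0.003 and 0.003 m and z of core_mid in the frame of lower_face between -0.003 and 0.002 m and angle between the x axis of core and the x axis of lower, either way round below 0.05 rad and x of core_stem in the frame of lower_face above 0.08 m), for 0.2 s.
2. the upper half is down on the dowels, flush, with the core inside (all of step 1 and horizontal distance between upper_face and lower_face below 0.003 m and z of upper_face in the frame of lower_face below 0.002 m and angle between the x axis of upper and the x axis of lower, either way round below 0.04 rad and angle between the z axis of upper and the z axis of lower, either way round below 0.03 rad), for 0.2 s.
At the end, for the whole second after the job is handed in: Core in its seats (within 6 mm along, 3 mm across, 2 mm up, 0.05 rad); upper half on the dowels within 3 mm and 0.04 rad, faces under 2 mm apart; fingers on it; halves pressed together with over 8 N (its 3.5 N weight included); lower half level and at rest, flat on its board (all of step 2 and contact force between upper and lower above 8 N and contact force between the fingers and upper above 2 N and angle between lower's own z axis and vertical below 0.04 rad and z of lower in the frame of casting_board below 0.018 m and contact force between lower and casting_board above 8 N and linear speed of each of upper, lower below 0.02 m/s); the arm keeps its last pose, push and grip.
It fails at once if a bystander (sherd, tape, jar, palette knife, brush) was shifted by more than 25 mm (distance of any of sherd_a, sherd_b, sherd_c, tape_roll, consolidant_jar, palette_knife, flat_brush from where it was at the start of the episode above 0.025 m).
It also fails if it takes over 61 s, if anything falls off the work surface, if the arm or the gripper's body presses on something with over 40 N, if the wrist force passes 120 N, or if a joint passes its speed limit or range.

## Working session

There is one attempt and no reset: what is moved stays moved. The work goes in short steps, Python scripts to look and compute and a tool call to move; the robot and the scene stay as the last step left them, time stands still between calls to the robot, and variables do not carry over. Pictures are saved under pics/ and viewed, at most 10 in all, crops included, and the job is handed in when it is done.

```bash
ls; mkdir -p pics
```

Run:
```python
from station import bot, cams, ticket
import cv2
o=bot.get_obs(); print(o)
for n in("side","top","wrist"):
    print(n,cams.camera_info(n)); cv2.imwrite(f"pics/{n}0.png",cams.read_camera(n))
```

```text
pics
station.py
{'t': 0.0, 'q': array([-1.26009023,  0.47780975,  0.02233091,  1.55646445, -0.01152083,
        1.109335  , -0.0831053 ]), 'joint_vel': array([ 1.98184353e-04, -1.80585287e-05, -5.97843168e-04,  7.98564481e-04,
        1.14383573e-03, -2.58460434e-04,  7.21104466e-04]), 'joint_torque': array([ 9.91130787e-05, -5.96436918e+01,  1.60825051e+00, -2.81197536e+01,
        1.26124854e-02,  9.13271040e-03, -3.69930945e-06]), 'eef_pos': array([0.27425782, 0.61610144, 0.23031361]), 'tool_rot': array([-1.37856834e-04,  2.07868735e-01,  9.78156274e-01, -9.34271966e-04]), 'contact_force': array([-0.13946841,  0.49598388,  0.11354119]), 'torque': array([ 0.01730109, -0.03540618, -0.01562164]), 'grasp_force': 0.0, 'gripper_width': 0.9982198327700424}
side {'vertical_fov': 44.636421691752275, 'cx': 281.0242236168566, 'cy': 212.23044767802364, 'view': array([[-0.98619375, -0.16552393, -0.00486973,  0.60102534],
       [ 0.1036048 , -0.63968572,  0.7616221 , -0.1277291 ],
       [-0.12918178,  0.75060243,  0.64800314, -1.19154137],
       [ 0.        ,  0.        ,  0.        ,  1.        ]])}
top {'vertical_fov': 57.56692478921819, 'cx': 284.0380807360426, 'cy': 210.1592233687619, 'view': array([[-0.0146599 , -0.99978669,  0.01454846, -0.01025689],
       [ 0.99664646, -0.0134393 ,  0.08071689, -0.58658523],
       [-0.08050415,  0.01568297,  0.99663089, -1.09905082],
       [ 0.        ,  0.        ,  0.        ,  1.        ]])}
wrist {'vertical_fov': 63.776681499167815, 'cx': 274.9456970388257, 'cy': 209.39030938290603, 'hand_eye': array([[ 4.60198873e-05,  9.53466868e-01,  3.01497809e-01,
         7.68103085e-02],
       [ 9.99999999e-01, -4.13090607e-05, -2.20003802e-05,
        -4.63399939e-04],
       [-8.52204233e-06,  3.01497809e-01, -9.53466869e-01,
        -1.43020550e-01],
       [ 0.00000000e+00,  0.00000000e+00,  0.00000000e+00,
         1.00000000e+00]])}
```

Run:
```python
import cv2
for n in("top","side"):
    cv2.imwrite(f"pics/{n}0b.png",cv2.resize(cv2.imread(f"pics/{n}0.png"),(800,600),interpolation=cv2.INTER_CUBIC))
```

```text
(no output)
```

View pics/top0.png

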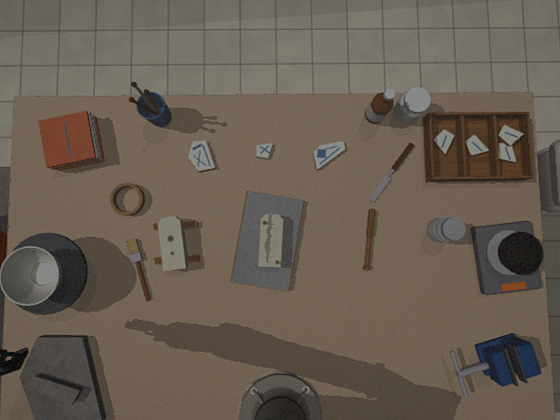

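View pics/side0.png

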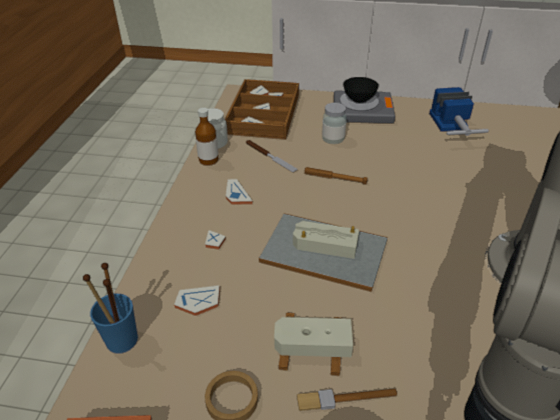

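Create h.py:
```python
import numpy as np, cv2
from station import bot, cams, ticket
from scipy.spatial.transform import Rotation as R
def K(n):
    c=cams.camera_info(n); return c,210/np.tan(np.radians(c["vertical_fov"]/2))
def tool(o): 
    T=np.eye(4); T[:3,:3]=R.from_quat(o["tool_rot"],scalar_first=True).as_matrix(); T[:3,3]=o["eef_pos"]; return T
def cam2world(n,T=None):
    c=cams.camera_info(n)
    return T@c["hand_eye"] if n=="wrist" else np.linalg.inv(c["view"])
def ray(n,uv,T=None):
    c,f=K(n); M=cam2world(n,T); u,v=uv
    d=M[:3,:3]@np.array([(u-c["cx"])/f,-(v-c["cy"])/f,-1]); return M[:3,3],d
def onz(n,uv,z,T=None):
    p,d=ray(n,uv,T); return p+d*(z-p[2])/d[2]
def tri(rays):
    A=np.zeros((3,3));b=np.zeros(3)
    for p,d in rays:
        d=d/np.linalg.norm(d);P=np.eye(3)-np.outer(d,d);A+=P;b+=P@p
    x=np.linalg.solve(A,b)
    return x,[np.linalg.norm(np.cross(x-p,d/np.linalg.norm(d))) for p,d in rays]
def proj(n,X,T=None):
    c,f=K(n); x=np.linalg.inv(cam2world(n,T))@np.append(X,1)
    return np.array([c["cx"]-f*x[0]/x[2],c["cy"]+f*x[1]/x[2]])
def snap(name):
    o=bot.get_obs();T=tool(o);im=cams.read_camera("wrist");cv2.imwrite(f"pics/{name}.png",im);np.save(f"pics/{name}.npy",T);return T,im
```

Run:
```python
from h import *
im=cv2.imread("pics/top0.png")[185:305,130:390]
cv2.imwrite("pics/topc.png",cv2.resize(im,None,fx=3,fy=3,interpolation=cv2.INTER_CUBIC))
for n,uv in dict(core=(370,238),lower=(270,240),upper=(172,243)).items(): print(n,onz("top",uv,.03))
T=tool(bot.get_obs());print(T)
```

```text
core [ 0.50113223 -0.26767593  0.03      ]
lower [0.49958072 0.0235887  0.03      ]
upper [0.49507827 0.30662971 0.03      ]
[[-9.13590451e-01  4.06635320e-01 -4.51798020e-04  2.74320178e-01]
 [ 4.06635558e-01  9.13589579e-01 -1.26670783e-03  6.16279850e-01]
 [-1.02330181e-04 -1.34096932e-03 -9.99999096e-01  2.30571439e-01]
 [ 0.00000000e+00  0.00000000e+00  0.00000000e+00  1.00000000e+00]]
```

View pics/topc.png

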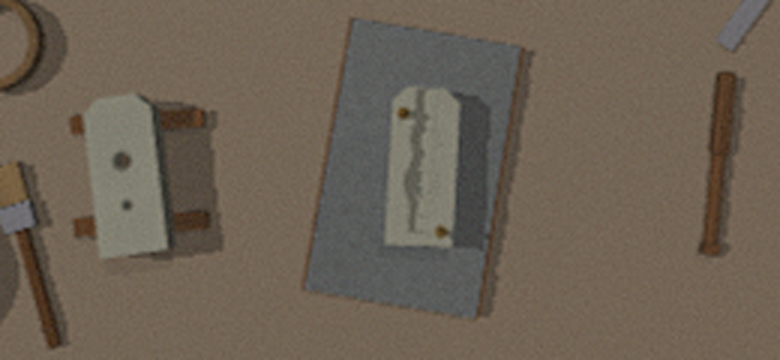

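Careful with the scale: shifts go in shares of 0.8 m and turns go in shares of 4 rad. That gives: -0.04 m / 0.8 = -0.05, -0.03 m / 0.8 = -0.0375, -0.14 rad / 4 = -0.035.

Request:
{"method": "nudge_tcp", "body": {
  "deltas": [
    [0, 0, 0, -0.035, 1],
    [0, 0, 0, -0.035, 1],
    [0, 0, 0, -0.035, 1],
    [0, -0.05, 0, 0, 1],
    [0, -0.05, 0, 0, 1],
    [0, -0.05, 0, 0, 1],
    [-0.05, -0.0375, 0, 0, 1],
    [-0.05, -0.0375, 0, 0, 1],
    [-0.05, -0.05, 0, 0, 1],
    [-0.05, -0.05, 0, 0, 1],
    [-0.0375, -0.05, 0, 0, 1],
    [0, 0, 0, 0, 1],
    [0, 0, 0, 0, 1]
  ],
  "squeeze": 60
}}

```text
t: 1.45
eef_pos: [0.4563, 0.3247, 0.2311]
tool_rot: [-0.0, 0.001, 1.0, -0.0]
contact_force: [-0.9, -0.6, -1.2]
gripper_width: 0.999
grasp_force: 0.0
```

Run:
```python
from h import *
T,_=snap("u1");print(T.round(4))
```

```text
[[-1.000e+00  2.400e-03 -2.000e-04  4.563e-01]
 [ 2.400e-03  1.000e+00 -4.000e-04  3.247e-01]
 [ 2.000e-04 -4.000e-04 -1.000e+00  2.311e-01]
 [ 0.000e+00  0.000e+00  0.000e+00  1.000e+00]]
```

Request:
{"method": "nudge_tcp", "body": {
  "deltas": [
    [0.0375, -0.0375, 0, 0, 1],
    [0.0375, -0.0375, 0, 0, 1],
    [0, -0.0375, 0, 0, 1],
    [0, 0, 0, 0, 1],
    [0, 0, 0, 0, 1]
  ]
}}

```text
t: 2.0
eef_pos: [0.395, 0.2373, 0.2316]
tool_rot: [0.0, -0.001, 1.0, 0.0]
contact_force: [-0.1, 1.9, 0.3]
gripper_width: 1.0
grasp_force: 0.0
```

Run:
```python
from h import *
T,_=snap("u2");print(T.round(4))
```

```text
[[-1.000e+00 -3.000e-03  4.000e-04  3.950e-01]
 [-3.000e-03  1.000e+00  9.000e-04  2.373e-01]
 [-4.000e-04  9.000e-04 -1.000e+00  2.316e-01]
 [ 0.000e+00  0.000e+00  0.000e+00  1.000e+00]]
```

To row units: -0.04 m / 0.8 = -0.05, -0.03 m / 0.8 = -0.0375.

Request:
{"method": "nudge_tcp", "body": {
  "deltas": [
    [-0.0375, -0.05, 0, 0, 1],
    [-0.0375, -0.05, 0, 0, 1],
    [0, -0.05, 0, 0, 1],
    [0, -0.05, 0, 0, 1],
    [0, -0.05, 0, 0, 1],
    [0, 0, 0, 0, 1],
    [0, 0, 0, 0, 1],
    [0, 0, 0, 0, 1]
  ],
  "lines": "1,2"
}}

```text
t: 2.85
eef_pos: [0.4564, 0.0383, 0.2313]
```

```bash
python3 -c "
from h import *
snap('l1')"
```

Request:
{"method": "nudge_tcp", "body": {
  "deltas": [
    [0, -0.05, 0, 0, 1],
    [0, -0.05, 0, 0, 1],
    [0, -0.05, 0, 0, 1],
    [0, -0.05, 0, 0, 1],
    [0, 0, 0, 0, 1],
    [0, 0, 0, 0, 1],
    [0, 0, 0, 0, 1]
  ],
  "lines": "1,2"
}}

```text
t: 3.6
eef_pos: [0.4565, -0.1218, 0.2311]
```

```bash
python3 -c "
from h import *
snap('m')"
```

Request:
{"method": "nudge_tcp", "body": {
  "deltas": [
    [0, -0.05, 0, 0, 1],
    [0, -0.05, 0, 0, 1],
    [0, -0.0375, 0, 0, 1],
    [0, -0.0375, 0, 0, 1],
    [0, 0, 0, 0, 1],
    [0, 0, 0, 0, 1],
    [0, 0, 0, 0, 1]
  ],
  "lines": "1,2"
}}

```text
t: 4.35
eef_pos: [0.4568, -0.2618, 0.231]
```

Run:
```python
from h import *
snap('c')
def crop(n,X,w=130,h=100):
    T=np.load(f"pics/{n}.npy");u,v=proj("wrist",X,T).astype(int);im=cv2.imread(f"pics/{n}.png")
    x0=min(max(u-w//2,0),560-w);y0=min(max(v-h//2,0),420-h);print(n,x0,y0)
    return im[y0:y0+h,x0:x0+w]
U=[.495,.307,.03];L=[.50,.0236,.03];C=[.515,-.268,.01]
def sheet(name,items,w,h,s):
    ims=[cv2.resize(crop(n,X,w,h),None,fx=s,fy=s,interpolation=cv2.INTER_CUBIC) for n,X in items]
    cv2.imwrite(f"pics/{name}.png",np.hstack(ims))
sheet("S_c",[("m",C),("c",C)],130,195,3)
sheet("S_l",[("l1",L),("m",L)],130,195,3)
sheet("S_u",[("u1",U),("u2",U)],130,195,3)
```

```text
m 82 128
c 204 129
l1 196 122
m 344 123
u1 194 118
u2 271 169
```

View pics/S_c.png

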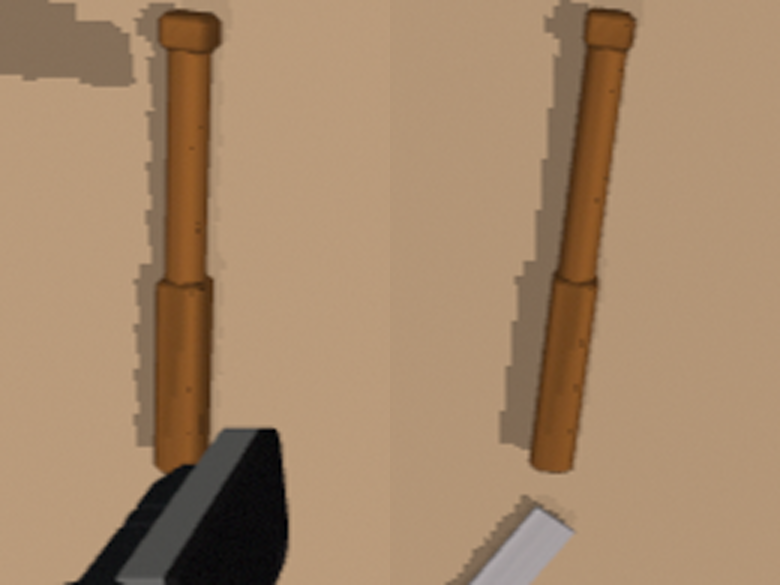

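View pics/S_l.png

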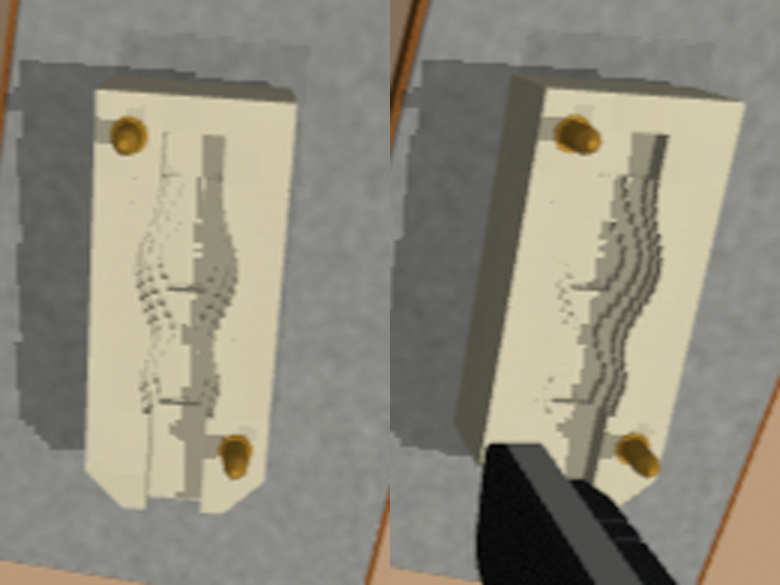

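View pics/S_u.png

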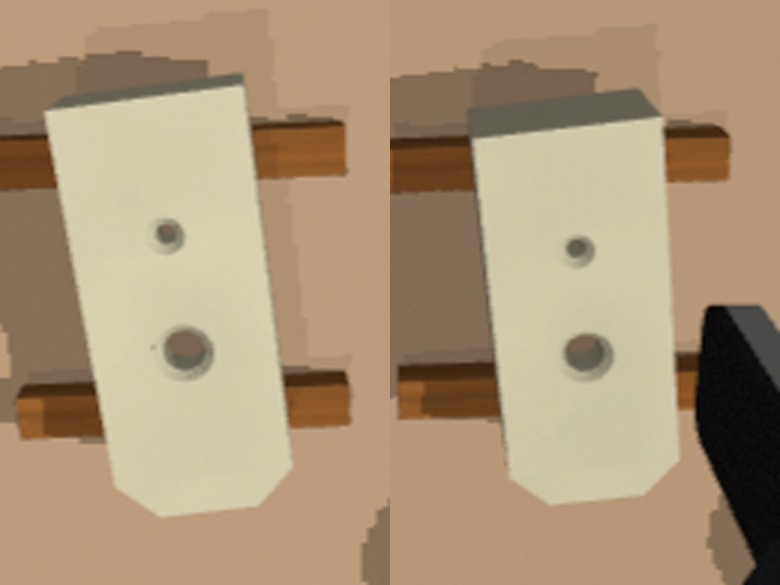

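Create fit.py:
```python
from h import *
from scipy.optimize import least_squares
off=dict(l1=(196,122),m=(344,123),u1=(194,118),u2=(271,169),c=(204,129),mc=(82,128))
def fit(name,obs,p0):
    def res(p,each=False):
        r=[]
        for n,X,uv in obs:
            T=np.load(f"pics/{n.replace('mc','m')}.npy")
            c,s=np.cos(p[3]),np.sin(p[3]);X=np.array(X)/1e3
            W=[p[0]+c*X[0]-s*X[1],p[1]+s*X[0]+c*X[1],p[2]+X[2]]
            px=(np.array(uv)+.5)/3-.5+off[n]
            r.append(proj("wrist",W,T)-px)
        return np.array(r).round(1) if each else np.ravel(r)
    s=least_squares(res,p0,loss="soft_l1");print(name,s.x.round(4));print(res(s.x,True).tolist())
A=[(-75,-32,0),(-75,32,0),(61,-32,0),(61,32,0),(75,-18,0),(75,18,0)]
l=[("l1",a,b) for a,b in zip(A,[(97,90),(296,103),(86,472),(266,480),(125,507),(222,514)])]
l+=[("m",a,b) for a,b in zip(A,[(158,87),(354,102)])]
fit("lower",l,[.5,.02,.05,0])
u=[("u1",a,b) for a,b in zip(A+[(13,0,0),(-29,0,0)],[(46,111),(244,87),(115,487),(292,466),(162,517),(257,506),(187,352),(168,236)])]
u+=[("u2",a,b) for a,b in zip(A+[(13,0,0),(-29,0,0)],[(84,138),(271,117),(120,478),(290,460),(161,504),(254,494),(197,356),(188,250)])]
fit("upper",u,[.5,.3,.05,0])
B=[(-61,0,-7),(-48,0,0),(38,0,0),(120,0,6)]
k=[("c",a,b) for a,b in zip(B,[(222,9),(218,50),(186,279),(162,469)])]
k+=[("mc",a,b) for a,b in zip(B,[(190,10),(188,52),(184,280)])]
fit("core",k,[.5,-.27,.009,0])
```

```bash
python3 fit.py; python3 -c "
from h import *
print(tool(bot.get_obs()).round(4))"
```

```text
lower [ 0.5007  0.0199  0.0512 -0.0634]
[[-0.3, -0.2], [0.4, 0.0], [0.2, -0.5], [-0.4, 0.4], [-0.2, 0.1], [0.5, -0.3], [-0.5, 0.4], [0.4, -0.0]]
upper [0.4971 0.3021 0.0496 0.1257]
[[0.1, 0.0], [0.2, -0.6], [0.5, -0.1], [0.4, 0.2], [-0.4, -0.2], [0.7, -0.2], [-0.6, 0.4], [-0.4, 0.2], [-0.1, 0.3], [0.7, -0.1], [0.0, -0.4], [-0.2, -0.3], [-0.4, -0.0], [0.1, 0.0], [-0.4, 0.2], [-0.1, 0.6]]
[[-1.000e+00 -4.200e-03 -2.000e-04  4.568e-01]
 [-4.200e-03  1.000e+00  1.000e-03 -2.618e-01]
 [ 2.000e-04  1.000e-03 -1.000e+00  2.311e-01]
 [ 0.000e+00  0.000e+00  0.000e+00  1.000e+00]]Traceback (most recent call last):
  File "fit.py", line 25, in <module>
    fit("core",k,[.5,-.27,.009,0])
    ~~~^^^^^^^^^^^^^^^^^^^^^^^^^^^
  File "fit.py", line 14, in fit
    s=least_squares(res,p0,loss="soft_l1");print(name,s.x.round(4));print(res(s.x,True).tolist())
    return func(*args, **kwargs)
    result = trf(vector_fun.fun, vector_fun.jac, x0, f0, J0, lb, ub, ftol, xtol,
                 gtol, max_nfev, x_scale, loss_function, tr_solver,
                 tr_options.copy(), verbose, callback=callback_wra
[... 873 characters left out ...]
 f_evals]
                                    ^^^^^^^
    f = np.atleast_1d(self.fun(x, *self.args, **self.kwargs))
                      ~~~~~~~~^^^^^^^^^^^^^^^^^^^^^^^^^^^^^^
    return np.atleast_1d(self.fun(x))
                         ~~~~~~~~^^^
    return self.f(x, *self.args, **self.kwargs)
           ~~~~~~^^^^^^^^^^^^^^^^^^^^^^^^^^^^^^
  File "fit.py", line 12, in res
    r.append(proj("wrist",W,T)-px)
             ~~~~^^^^^^^^^^^^^
  File "h.py", line 23, in proj
    c,f=K(n); x=np.linalg.inv(cam2world(n,T))@np.append(X,1)
                              ~~~~~~~~~^^^^^
  File "h.py", line 9, in cam2world
    c=cams.camera_info(n)
ValueError: time passes only in moves, steps and waits
```

```bash
sed -i 's/^def K(n):/import functools\n_ci=functools.cache(cams.camera_info)\ndef K(n):/; s/c=cams.camera_info(n)/c=_ci(n)/' h.py; python3 fit.py | tail -2
```

```text
core [ 0.47   -0.2672  0.0127 -0.1256]
[[-0.2, 0.3], [-0.4, -0.4], [0.4, -0.8], [-0.1, 2.0], [1.5, 0.6], [-0.5, -0.4], [-0.2, -0.4]]
```

Add to fit.py:
```python
k=[o for o in k if o[1][0]!=-61]+[("c",(120,0,0),(162,466))]
k=[(n,(a[0],a[1],a[2]),b) for n,a,b in k if a[2]==0]
fit("core2",k,[.5,-.27,.009,0])
```

```bash
sed -i 's/def fit(name,obs,p0):/def fit(name,obs,p0,zf=None):/' fit.py
sed -i 's/    def res(p,each=False):/    def res(p,each=False):\n        if zf: p=[p[0],p[1],zf,p[3]]/' fit.py
echo 'fit("core3",k,[.5,-.27,.009,0],.009)' >>fit.py
```

Add to h.py:
```python
def delta(x,y,z,yaw):
    "tool-frame shift (after turn) to a TCP pose; yaw = object's x axis, tool x opposite"
    T=tool(bot.get_obs()); cur=np.arctan2(-T[1,0],-T[0,0]); turn=cur-yaw
    c,s=np.cos(yaw),np.sin(yaw); d=np.array([x,y,z])-T[:3,3]
    print("shift",np.round([-(c*d[0]+s*d[1]),-s*d[0]+c*d[1],-d[2]],4),"turn",round(turn,4))
```

```bash
python3 fit.py | tail -4; python3 -c "
from h import *
delta(.568,-.279,.004,-.1256)"
```

```text
core2 [ 0.4706 -0.2672  0.012  -0.1296]
[[-0.2, 0.1], [0.3, -0.5], [0.1, 0.1], [0.0, -0.1], [-0.2, 0.5]]
core3 [ 0.4714 -0.2678  0.009  -0.1259]
[[-1.0, 0.4], [-0.0, -0.8], [0.4, 0.5], [0.7, -0.3], [-0.2, -0.2]]
shift [-0.1125 -0.0031  0.2271] turn 0.1298
```

To row units: -0.04 m / 0.8 = -0.05, -0.031 m / 0.8 = -0.0388, 0.065 rad / 4 = 0.0163.

Request:
{"method": "nudge_tcp", "body": {
  "deltas": [
    [0, 0, 0, 0.0163, 1],
    [0, 0, 0, 0.0163, 1],
    [-0.05, -0.0025, 0, 0, 1],
    [-0.05, -0.0025, 0, 0, 1],
    [-0.0388, 0, 0, 0, 1],
    [0, 0, 0.05, 0, 1],
    [0, 0, 0.05, 0, 1],
    [0, 0, 0.05, 0, 1],
    [0, 0, 0.05, 0, 1],
    [0, 0, 0.0375, 0, 1],
    [0, 0, 0.0213, 0, 1],
    [0, 0, 0, 0, 1],
    [0, 0, 0, 0, 1]
  ],
  "squeeze": 60
}}

```text
t: 5.7
eef_pos: [0.5667, -0.2819, 0.0253]
tool_rot: [0.001, 0.064, 0.998, -0.0]
contact_force: [-0.0, 0.1, 1.0]
gripper_width: 1.001
grasp_force: 0.0
```

```bash
python3 -c "
from h import *
delta(.567,-.280,.004,-.127)"
```

```text
shift [-0.0001  0.0019  0.0213] turn -0.0012
```

To row units: 0.011 m / 0.8 = 0.0138, 0.01 m / 0.8 = 0.0125.

Request:
{"method": "nudge_tcp", "body": {
  "deltas": [
    [0, 0.0025, 0.0138, 0, 1],
    [0, 0, 0.0125, 0, 1],
    [0, 0, 0, 0, 1],
    [0, 0, 0, 0, 0.6],
    [0, 0, 0, 0, 0.3],
    [0, 0, 0, 0, 0.1],
    [0, 0, 0, 0, 0.1],
    [0, 0, 0, 0, 0.1],
    [0, 0, 0, 0, 0.1],
    [0, 0, 0, 0, 0.1],
    [0, 0, 0, 0, 0.1],
    [0, 0, 0, 0, 0.1]
  ],
  "squeeze": 60
}}

```text
t: 6.9
eef_pos: [0.5663, -0.2803, 0.0037]
tool_rot: [0.0, 0.064, 0.998, -0.0]
contact_force: [0.2, 0.6, 5.0]
gripper_width: 0.19
grasp_force: 60.3
```

To row units: -0.04 m / 0.8 = -0.05, -0.03 m / 0.8 = -0.0375.

Request:
{"method": "nudge_tcp", "body": {
  "deltas": [
    [0, 0, -0.025, 0, 0.1],
    [0, 0, -0.05, 0, 0.1],
    [0, 0, -0.05, 0, 0.1],
    [0, 0, -0.0375, 0, 0.1],
    [0, 0, 0, 0, 0.1]
  ],
  "squeeze": 60,
  "quiet": true
}}

```text
ok
```

Run:
```python
from h import *
delta(.5964,.0138,.124,-.0634)
```

```text
shift [-0.0092  0.2965  0.0136] turn -0.0657
```

To row units: 0.04 m / 0.8 = 0.05, 0.035 m / 0.8 = 0.0438, -0.066 rad / 4 = -0.0165.

Request:
{"method": "nudge_tcp", "body": {
  "deltas": [
    [0, 0, 0, -0.0165, 0.1],
    [-0.0113, 0.0375, 0, 0, 0.1],
    [0, 0.05, 0, 0, 0.1],
    [0, 0.05, 0, 0, 0.1],
    [0, 0.05, 0, 0, 0.1],
    [0, 0.05, 0, 0, 0.1],
    [0, 0.05, 0, 0, 0.1],
    [0, 0.0438, 0, 0, 0.1],
    [0, 0.0375, 0, 0, 0.1],
    [0, 0, 0, 0, 0.1],
    [0, 0, 0, 0, 0.1],
    [0, 0, 0, 0, 0.1]
  ]
}}

```text
t: 8.6
eef_pos: [0.593, 0.0122, 0.1327]
tool_rot: [-0.0, 0.032, 0.999, -0.001]
contact_force: [0.5, 0.2, -0.0]
gripper_width: 0.188
grasp_force: 59.6
```

Run:
```python
from h import *
delta(.5964,.0138,.057,-.0634)
T,im=snap("h1"); print(T.round(4).tolist())
s=cams.read_camera("side");cv2.imwrite("pics/side1.png",s)
# predicted core axis points in the wrist & side views
for X in((-61,0),(-48,0),(38,0),(120,0)):
    W=T[:3,3]+T[:3,:3]@np.array([.0959-X[0]/1e3,0,-.0053]); print(X[0],proj("wrist",W,T).round(1),proj("side",W).round(1))
a=cv2.resize(im[0:240,200:360],None,fx=2.5,fy=2.5,interpolation=cv2.INTER_CUBIC)
b=cv2.resize(s[150:290,270:370],None,fx=4,fy=4.2857,interpolation=cv2.INTER_CUBIC)
cv2.imwrite("pics/S_h.png",np.hstack([a,b]))
```

```text
shift [-0.0032  0.0018  0.0757] turn -0.0011
[[-0.9979, 0.0645, -0.001, 0.593], [0.0645, 0.9979, -0.001, 0.0122], [0.0009, -0.0011, -1.0, 0.1327], [0.0, 0.0, 0.0, 1.0]]
-61 [ 276.6 -161.2] [355.5 208.5]
-48 [ 276.5 -110.5] [349.7 207.6]
38 [276.2 152. ] [311.8 202.2]
120 [276.  323.8] [276.7 197.2]
```

View pics/S_h.png

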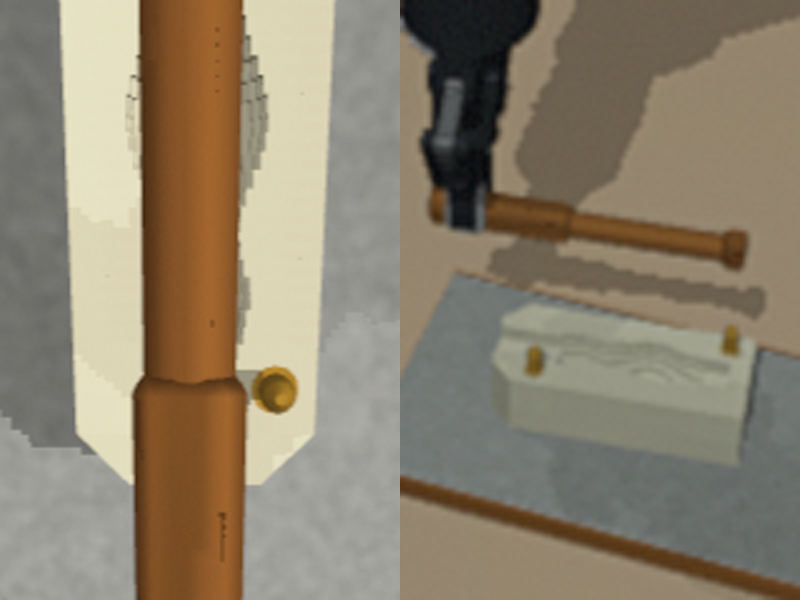

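Run:
```python
from h import *
T=np.load("pics/h1.npy");c,s=np.cos(-.0634),np.sin(-.0634)
for X,uv in(((61,-32,0),(230,172)),((61,32,0),(325.6,173.2)),((75,18,0),(305.2,194)),((75,-18,0),(251.2,194)),((49,21,17),(312.8,155.5))):
    X=np.array(X)/1e3;W=[.5007+c*X[0]-s*X[1],.0199+s*X[0]+c*X[1],.0512+X[2]];print(proj("wrist",W,T)-uv)
```

```text
[1.08807602 1.2753721 ]
[ 0.32303246 -0.00334178]
[-0.55504928 -0.70100781]
[ 1.06790151 -0.66208208]
[0.06882978 3.97796131]
```

To row units: 0.03 m / 0.8 = 0.0375, 0.01 m / 0.8 = 0.0125.

Request:
{"method": "nudge_tcp", "body": {
  "deltas": [
    [-0.0038, 0.0025, 0, 0, 0.1],
    [0, 0, 0.0375, 0, 0.1],
    [0, 0, 0.0375, 0, 0.1],
    [0, 0, 0.0125, 0, 0.1],
    [0, 0, 0, 0, 0.1],
    [0, 0, 0, 0, 0.1],
    [0, 0, 0, 0, 0.1]
  ]
}}

```text
t: 9.4
eef_pos: [0.5979, 0.0155, 0.0647]
tool_rot: [0.001, 0.032, 1.0, 0.0]
contact_force: [0.7, -0.8, -0.8]
gripper_width: 0.186
grasp_force: 59.6
```

Run:
```python
from h import *
delta(.5964,.0138,.0459,-.0634)
```

```text
shift [ 0.0014 -0.0018  0.0188] turn 0.0002
```

To row units: 0.004 m / 0.8 = 0.005.

Request:
{"method": "nudge_tcp", "body": {
  "deltas": [
    [0, 0, 0.005, 0, 0.1],
    [0, 0, 0, 0, 0.1],
    [0, 0, 0, 0, 0.1]
  ],
  "lines": "2,4"
}}

```text
eef_pos: [0.5968, 0.0157, 0.0595]
tool_rot: [0.0, 0.031, 1.0, 0.0]
contact_force: [-0.4, -0.1, -1.1]
```

Run:
```python
from h import *
delta(.5964,.0138,.0459,-.0634)
```

```text
shift [ 0.0003 -0.0019  0.0136] turn 0.0006
```

To row units: 0.003 m / 0.8 = 0.0038, -0.0017 m / 0.8 = -0.0021.

Request:
{"method": "nudge_tcp", "body": {
  "deltas": [
    [0, -0.0021, 0, 0, 0.1],
    [0, 0, 0, 0, 0.1],
    [0, 0, 0.0038, 0, 0.1],
    [0, 0, 0.0038, 0, 0.1],
    [0, 0, 0, 0, 0.1],
    [0, 0, 0, 0, 0.1]
  ],
  "lines": "2,4"
}}

```text
eef_pos: [0.5965, 0.014, 0.0531]
tool_rot: [-0.0, 0.031, 1.0, -0.0]
contact_force: [-0.2, -0.7, -1.5]
```

Run:
```python
from h import *
delta(.5964,.0138,.0459,-.0634)
```

```text
shift [ 0.0001 -0.0002  0.0072] turn 0.0007
```

To row units: 0.003 m / 0.8 = 0.0038, 0.002 m / 0.8 = 0.0025.

Request:
{"method": "nudge_tcp", "body": {
  "deltas": [
    [0, 0, 0.0038, 0, 0.1],
    [0, 0, 0.0025, 0, 0.1],
    [0, 0, 0, 0, 0.1],
    [0, 0, 0, 0, 0.1]
  ],
  "lines": "2,4"
}}

```text
eef_pos: [0.5965, 0.0139, 0.0482]
tool_rot: [-0.0, 0.031, 1.0, -0.0]
contact_force: [-0.0, 0.0, -0.3]
```

Request:
{"method": "nudge_tcp", "body": {
  "deltas": [
    [0, 0, 0.0013, 0, 0.1],
    [0, 0, 0.0013, 0, 0.1],
    [0, 0, 0, 0, 0.1],
    [0, 0, 0, 0, 0.1]
  ],
  "lines": "2,4"
}}

```text
eef_pos: [0.5966, 0.0139, 0.0463]
tool_rot: [-0.0, 0.031, 1.0, 0.0]
contact_force: [0.3, -0.6, 0.0]
```

To row units: 0.001 m / 0.8 = 0.0013.

Request:
{"method": "nudge_tcp", "body": {
  "deltas": [
    [0, 0, 0.0013, 0, 0.1],
    [0, 0, 0, 0, 0.1],
    [0, 0, 0, 0, 0.1]
  ],
  "lines": "2,4"
}}

```text
eef_pos: [0.5967, 0.0139, 0.0456]
tool_rot: [0.0, 0.031, 1.0, 0.0]
contact_force: [-0.5, -0.2, 4.7]
```

Request:
{"method": "nudge_tcp", "body": {
  "deltas": [
    [0, 0, 0, 0, 0.3],
    [0, 0, 0, 0, 0.5],
    [0, 0, 0, 0, 0.8],
    [0, 0, 0, 0, 1],
    [0, 0, 0, 0, 1],
    [0, 0, -0.0375, 0, 1],
    [0, 0, -0.05, 0, 1],
    [0, 0, -0.05, 0, 1],
    [0.0375, 0, -0.05, 0, 1],
    [0.05, 0, -0.025, 0, 1],
    [0.05, 0, 0, 0, 1],
    [0.05, 0, 0, 0, 1],
    [0, 0, 0, 0, 1],
    [0, 0, 0, 0, 1]
  ]
}}

```text
t: 12.8
eef_pos: [0.4466, 0.0236, 0.2157]
tool_rot: [0.0, 0.031, 1.0, 0.001]
contact_force: [-0.1, -0.8, 0.2]
gripper_width: 0.997
grasp_force: 0.0
```

Run:
```python
from h import *
T,im=snap("p1");s=cams.read_camera("side");cv2.imwrite("pics/side2.png",s)
c,sn=np.cos(-.0634),np.sin(-.0634)
P=lambda x,y,z:np.array([.5007+c*x-sn*y,.0199+sn*x+c*y,.0512+z])
print(T.round(3).tolist())
for x in(-.061,-.048,.038,.120): print(x,proj("wrist",P(x,0,0),T).round(1),proj("wrist",P(x,.009,.009),T).round(1))
u,v=proj("wrist",P(.02,0,0),T).astype(int);x0=max(u-70,0);y0=max(v-105,0);print(x0,y0)
a=cv2.resize(im[y0:y0+200,x0:x0+140],(420,600),interpolation=cv2.INTER_CUBIC)
b=cv2.resize(s[190:290,280:375],(380,400),interpolation=cv2.INTER_CUBIC);b=np.vstack([b,np.zeros((200,380,3),np.uint8)])
cv2.imwrite("pics/S_p.png",np.hstack([a,b]))
```

```text
[[-0.998, 0.062, 0.001, 0.447], [0.062, 0.998, 0.001, 0.024], [-0.001, 0.001, -1.0, 0.216], [0.0, 0.0, 0.0, 1.0]]
-0.061 [275.1 181.6] [285.  183.8]
-0.048 [275.1 195.1] [284.9 197.7]
0.038 [275.  276.5] [284. 281.]
0.12 [274.9 343.5] [283.3 349.3]
204 155
```

View pics/S_p.png

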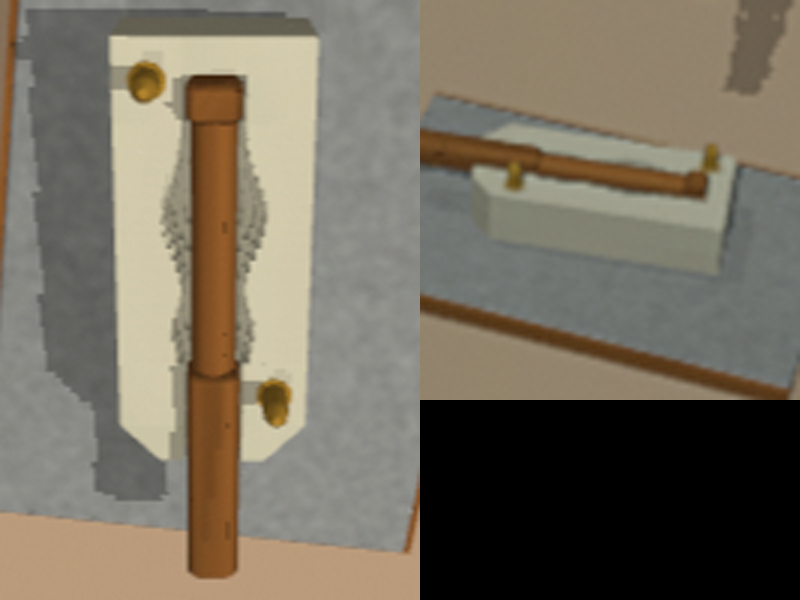

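Add to fit.py:
```python
off["p1"]=(204,155)
q=[("p1",a,b) for a,b in zip(A,[(109,37),(319,38),(120,427),(306,427),(162,460),(264,460)])]
fit("lowerP",q,[.5,.02,.05,0],.0511)
fit("lowerP",q+l,[.5,.02,.05,0])
```

```bash
python3 fit.py | tail -4; python3 -c "
from h import *
delta(.4971,.3021,.020,.1257)"
```

```text
lowerP [ 0.5012  0.0197  0.048  -0.0646]
[[0.2, 0.1], [-0.2, -0.0], [0.3, -0.4], [-0.3, -0.3], [-0.1, 0.2], [0.1, 0.3]]
lowerP [ 0.5008  0.0198  0.0514 -0.0639]
[[0.2, -0.2], [-0.1, -0.4], [0.3, -0.5], [-0.1, -0.5], [-0.0, 0.1], [0.2, 0.2], [-0.4, -0.1], [0.3, 0.2], [0.0, -0.3], [-0.5, 0.6], [-0.4, 0.3], [0.4, -0.1], [-0.5, 0.5], [0.5, 0.1]]
shift [-0.0836  0.2704  0.1957] turn -0.1886
```

To row units: 0.04 m / 0.8 = 0.05, -0.02 m / 0.8 = -0.025, -0.095 rad / 4 = -0.0238.

Request:
{"method": "nudge_tcp", "body": {
  "deltas": [
    [0, 0, 0, -0.0238, 1],
    [0, 0, 0, -0.0235, 1],
    [-0.0125, 0.05, 0, 0, 1],
    [-0.0125, 0.05, 0, 0, 1],
    [-0.0125, 0.05, 0, 0, 1],
    [-0.0125, 0.05, 0, 0, 1],
    [-0.0125, 0.05, 0, 0, 1],
    [-0.0175, 0.05, 0, 0, 1],
    [-0.025, 0.0375, 0.0375, 0, 1],
    [0, 0, 0.05, 0, 1],
    [0, 0, 0.05, 0, 1],
    [0, 0, 0, 0, 1],
    [0, 0, 0, 0, 1],
    [0, 0, 0, 0, 1]
  ],
  "lines": "1,4"
}}

```text
t: 14.3
eef_pos: [0.4981, 0.3023, 0.1073]
tool_rot: [0.001, -0.063, 0.998, 0.001]
contact_force: [-0.0, 0.1, 0.6]
```

```bash
python3 -c "
from h import *
delta(.4971,.3021,.010,.1257)"
```

```text
shift [ 0.001  -0.0001  0.0973] turn -0.0003
```

To row units: 0.03 m / 0.8 = 0.0375, 0.02 m / 0.8 = 0.025.

Request:
{"method": "nudge_tcp", "body": {
  "deltas": [
    [0.0013, 0, 0.0375, 0, 1],
    [0, 0, 0.0375, 0, 1],
    [0, 0, 0.025, 0, 1],
    [0, 0, 0.0188, 0, 1],
    [0, 0, 0, 0, 1],
    [0, 0, 0, 0, 1]
  ],
  "squeeze": 100,
  "lines": "1,4"
}}

```text
t: 14.9
eef_pos: [0.4963, 0.3021, 0.0116]
tool_rot: [0.001, -0.063, 0.998, 0.001]
contact_force: [-0.3, 0.3, 1.1]
```

```bash
python3 -c "
from h import *
delta(.4971,.3021,.010,.1257)"
```

```text
shift [-0.0008 -0.0001  0.0016] turn 0.0001
```

To row units: -0.001 m / 0.8 = -0.0013.

Request:
{"method": "nudge_tcp", "body": {
  "deltas": [
    [-0.0013, 0, 0, 0, 0.9],
    [0, 0, 0, 0, 0.8],
    [0, 0, 0, 0, 0.7],
    [0, 0, 0, 0, 0.6],
    [0, 0, 0, 0, 0.6],
    [0, 0, 0, 0, 0.6],
    [0, 0, 0, 0, 0.6]
  ],
  "squeeze": 100
}}

```text
t: 15.6
eef_pos: [0.4971, 0.3023, 0.0118]
tool_rot: [0.001, -0.063, 0.998, 0.001]
contact_force: [-1.0, -0.1, 8.0]
gripper_width: 0.737
grasp_force: 109.0
```

Request:
{"method": "nudge_tcp", "body": {
  "deltas": [
    [0, 0, -0.0125, 0, 0.6],
    [0, 0, -0.0375, 0, 0.6],
    [0, 0, -0.05, 0, 0.6],
    [0, 0, -0.0375, 0, 0.6],
    [0, 0, 0, 0, 0.6],
    [0, 0, 0, 0, 0.6],
    [0, 0, 0, 0, 0.6]
  ],
  "squeeze": 100
}}

```text
t: 16.3
eef_pos: [0.495, 0.301, 0.1189]
tool_rot: [-0.001, -0.063, 0.998, -0.001]
contact_force: [-0.4, -0.4, -4.2]
gripper_width: 0.734
grasp_force: 111.0
```

```bash
python3 -c "
from h import *
delta(.5009,.0198,.12,-.0642)"
```

```text
shift [-0.024  -0.2803 -0.0011] turn 0.1906
```

To row units: -0.04 m / 0.8 = -0.05, -0.03 m / 0.8 = -0.0375, 0.095 rad / 4 = 0.0238.

Request:
{"method": "nudge_tcp", "body": {
  "deltas": [
    [0, 0, 0, 0.0238, 0.6],
    [0, 0, 0, 0.0238, 0.6],
    [-0.005, -0.05, 0, 0, 0.6],
    [-0.005, -0.05, 0, 0, 0.6],
    [-0.005, -0.05, 0, 0, 0.6],
    [-0.005, -0.05, 0, 0, 0.6],
    [-0.005, -0.05, 0, 0, 0.6],
    [-0.005, -0.05, 0, 0, 0.6],
    [0, -0.0375, 0, 0, 0.6],
    [0, -0.0125, 0, 0, 0.6],
    [0, 0, 0, 0, 0.6],
    [0, 0, 0, 0, 0.6],
    [0, 0, 0, 0, 0.6]
  ]
}}

```text
t: 17.6
eef_pos: [0.5022, 0.0226, 0.1198]
tool_rot: [-0.0, 0.031, 1.0, 0.0]
contact_force: [0.5, 0.8, -2.8]
gripper_width: 0.736
grasp_force: 111.0
```

Run:
```python
from h import *
delta(.5009,.0198,.075,-.0642)
T,im=snap("v1");s=cams.read_camera("side")
c,sn=np.cos(-.0642),np.sin(-.0642)
a=cv2.resize(im[90:290,190:360],(510,600),interpolation=cv2.INTER_CUBIC)
b=cv2.resize(s[160:290,290:362],(288,520),interpolation=cv2.INTER_CUBIC);b=np.vstack([b,np.zeros((80,288,3),np.uint8)])
cv2.imwrite("pics/S_v.png",np.hstack([a,b]))
# predicted upper top corners in v1
for X in((-75,-32),(-75,32),(61,-32),(61,32),(75,-18),(75,18)):
    W=T@np.array([-X[0]/1e3,X[1]/1e3,-.002-.036+.0,1]);print(X,((proj("wrist",W[:3],T)-(190,90))*3+1).round(0))
```

```text
shift [ 0.0011 -0.0029  0.0448] turn 0.0031
(-75, -32) [-61.  60.]
(-75, 32) [583.  60.]
(61, -32) [  31. 1073.]
(61, 32) [ 488. 1073.]
(75, -18) [ 135. 1145.]
(75, 18) [ 384. 1145.]
```

View pics/S_v.png

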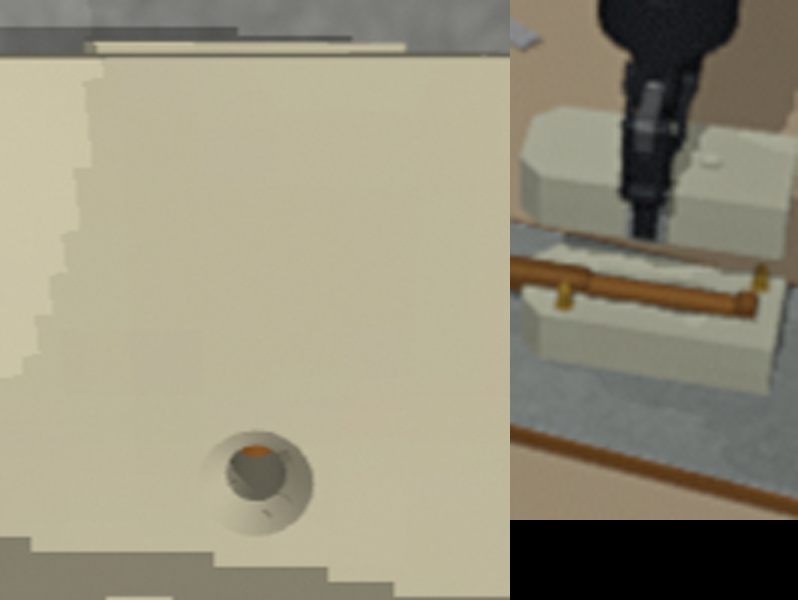

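Careful with the scale: shifts go in shares of 0.8 m and turns go in shares of 4 rad. That gives: 0.02 m / 0.8 = 0.025, -0.0026 m / 0.8 = -0.0033, 0.003 rad / 4 = 0.0008.

Request:
{"method": "nudge_tcp", "body": {
  "deltas": [
    [0.0013, -0.0033, 0.0188, 0.0008, 0.6],
    [0, 0, 0.025, 0, 0.6],
    [0, 0, 0.0125, 0, 0.6],
    [0, 0, 0, 0, 0.6],
    [0, 0, 0, 0, 0.6],
    [0, 0, 0, 0, 0.6],
    [0, 0, 0, 0, 0.6]
  ],
  "lines": "2,4"
}}

```text
eef_pos: [0.5018, 0.0184, 0.076]
tool_rot: [0.001, 0.033, 0.999, 0.0]
contact_force: [-0.5, 0.0, -3.4]
```

```bash
python3 -c "
from h import *
delta(.5009,.0201,.049,-.0642)"
```

```text
shift [0.001  0.0016 0.027 ] turn -0.0025
```

To row units: 0.002 m / 0.8 = 0.0025, 0.001 m / 0.8 = 0.0013, -0.002 rad / 4 = -0.0005.

Request:
{"method": "nudge_tcp", "body": {
  "deltas": [
    [0.0013, 0.0018, 0.0025, -0.0005, 0.6],
    [0, 0, 0, 0, 0.6],
    [0, 0, 0, 0, 0.6],
    [0, 0, 0, 0, 0.6]
  ],
  "lines": "2,4"
}}

```text
eef_pos: [0.5003, 0.0197, 0.0733]
tool_rot: [0.0, 0.032, 0.999, 0.0]
contact_force: [0.7, 1.1, -4.0]
```

```bash
python3 -c "
from h import *
delta(.5009,.0201,.049,-.0642)"
```

```text
shift [-0.0006  0.0004  0.0243] turn -0.0005
```

Within 0.7 mm; descend onto the dowels in small steps.

To row units: 0.004 m / 0.8 = 0.005, 0.003 m / 0.8 = 0.0038.

Request:
{"method": "nudge_tcp", "body": {
  "deltas": [
    [-0.0006, 0.0004, 0.005, 0, 0.6],
    [0, 0, 0.005, 0, 0.6],
    [0, 0, 0.0038, 0, 0.6],
    [0, 0, 0, 0, 0.6],
    [0, 0, 0, 0, 0.6],
    [0, 0, 0, 0, 0.6]
  ],
  "lines": "2,4"
}}

```text
eef_pos: [0.5009, 0.02, 0.0623]
tool_rot: [0.0, 0.032, 0.999, 0.0]
contact_force: [0.2, -0.4, -3.2]
```

```bash
python3 -c "
from h import *
delta(.5009,.0201,.049,-.0642)"
```

```text
shift [-0.      0.0001  0.0133] turn -0.0007
```

To row units: 0.003 m / 0.8 = 0.0038.

Request:
{"method": "nudge_tcp", "body": {
  "deltas": [
    [0, 0, 0.0038, 0, 0.6],
    [0, 0, 0.0038, 0, 0.6],
    [0, 0, 0, 0, 0.6],
    [0, 0, 0, 0, 0.6]
  ],
  "lines": "2,4"
}}

```text
eef_pos: [0.5007, 0.0199, 0.0561]
tool_rot: [-0.0, 0.032, 0.999, -0.0]
contact_force: [0.2, -0.3, -3.2]
```

Request:
{"method": "nudge_tcp", "body": {
  "deltas": [
    [0, 0, 0.0025, 0, 0.6],
    [0, 0, 0.0025, 0, 0.6],
    [0, 0, 0, 0, 0.6],
    [0, 0, 0, 0, 0.6]
  ],
  "lines": "2,4"
}}

```text
eef_pos: [0.5007, 0.02, 0.0522]
tool_rot: [-0.0, 0.032, 0.999, -0.0]
contact_force: [-0.2, -0.3, -4.0]
```

Sliding freely over the dowels; ~3 mm left.

To row units: 0.001 m / 0.8 = 0.0013.

Request:
{"method": "nudge_tcp", "body": {
  "deltas": [
    [0, 0, 0.0013, 0, 0.6],
    [0, 0, 0.0013, 0, 0.6],
    [0, 0, 0, 0, 0.6],
    [0, 0, 0, 0, 0.6]
  ],
  "lines": "2,4"
}}

```text
eef_pos: [0.5008, 0.02, 0.0503]
tool_rot: [-0.0, 0.032, 0.999, 0.0]
contact_force: [-0.1, -1.5, -3.7]
```

Request:
{"method": "nudge_tcp", "body": {
  "deltas": [
    [0, 0, 0.001, 0, 0.6],
    [0, 0, 0, 0, 0.6],
    [0, 0, 0.0009, 0, 0.6],
    [0, 0, 0, 0, 0.6],
    [0, 0, 0, 0, 0.6]
  ],
  "lines": "2,4"
}}

```text
eef_pos: [0.5008, 0.02, 0.0489]
tool_rot: [0.0, 0.032, 0.999, 0.0]
contact_force: [-0.7, 0.1, -1.5]
```

To row units: 0.0005 m / 0.8 = 0.0006.

Request:
{"method": "nudge_tcp", "body": {
  "deltas": [
    [0, 0, 0.0006, 0, 0.6],
    [0, 0, 0, 0, 0.6],
    [0, 0, 0, 0, 0.6]
  ],
  "lines": "2,4"
}}

```text
eef_pos: [0.5008, 0.02, 0.0488]
tool_rot: [0.0, 0.032, 0.999, 0.0]
contact_force: [-2.8, -1.1, 6.0]
```

Request:
{"method": "nudge_tcp", "body": {
  "deltas": [
    [0, 0, 0.0009, 0, 0.6],
    [0, 0, 0, 0, 0.6],
    [0, 0, 0, 0, 0.6]
  ],
  "lines": "2,4"
}}

```text
eef_pos: [0.5009, 0.02, 0.0488]
tool_rot: [0.0, 0.032, 0.999, 0.0]
contact_force: [-6.0, 0.5, 15.1]
```

Request:
{"method": "nudge_tcp", "body": {
  "deltas": [
    [0, 0, 0, 0, 0.6],
    [0, 0, 0, 0, 0.6],
    [0, 0, 0, 0, 0.6],
    [0, 0, 0, 0, 0.6],
    [0, 0, 0, 0, 0.6]
  ]
}}

```text
t: 22.2
eef_pos: [0.5009, 0.02, 0.0488]
tool_rot: [0.0, 0.032, 0.999, 0.0]
contact_force: [-6.1, -0.8, 15.7]
gripper_width: 0.739
grasp_force: 113.3
```

Run:
```python
from h import *
s=cams.read_camera("side");cv2.imwrite("pics/S_f.png",cv2.resize(s[180:300,260:380],(600,600),interpolation=cv2.INTER_CUBIC))
```

```text
(no output)
```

View pics/S_f.png

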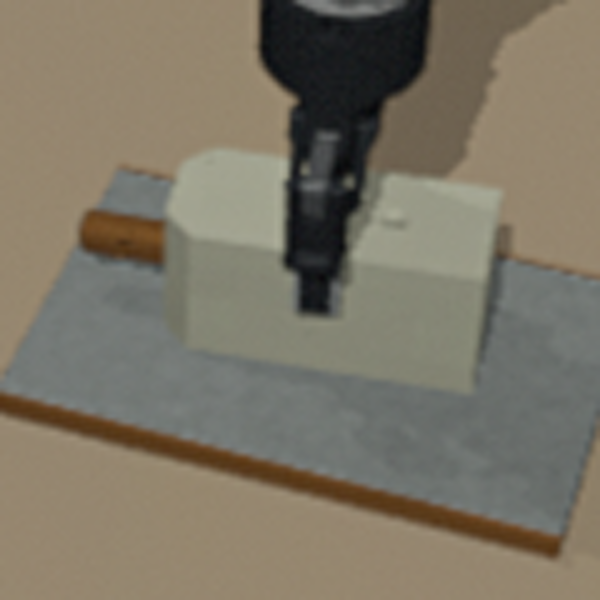

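The picture shows the halves flush with no visible parting gap. The stem sticks out at the cut-corner end (about px 80–165, 235) and the lower half is flat on the board. Force is steady, so I'm handing in.

```bash
python3 -c "
from station import bot, cams, ticket
print(ticket.hand_in())"
```

```text
the job is handed in; nothing more can be done
None
```

I handed the job in at about 22 s: the core is in its seats with the stem out at the cut corners, the halves are flush on the dowels, and the fingers were still holding the mould shut with about 16 N of push; the hand-in returned no verdict.

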